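# Set the damping dial of a leaning coil-over damper

## Robot

A 7-joint arm with a two-finger parallel gripper is mounted at the origin on the work surface. World frame = base frame: x ahead of the robot, y to its left, z up, the work surface at z = 0. Lengths are in mm, angles in rad, forces in N, time in s.
With the tool pointing down it reaches from about 400 to 875 mm from the base axis. Payload 4.4 kg.
Tool frame: the origin (TCP) lies between the finger pads; the fingertips stand 17 mm ahead of it and the grasp point (between the pads) lies 2 mm behind it; z points along the fingers, y is the line along which they close (so a half turn about z gives the same grasp; the last joint's range is limited). The gripper opens to 85 mm and grips with 20 to 120 N. Pads are 22 mm wide; open, the fingers measure 114 mm over their backs; the gripper's body (76 mm by 85 mm) begins 54 mm behind the grasp point. The pads swing forward as they close: fully open they stand 13 mm farther back than shut.
Start: joints at [-1.372, 0.628, 0.038, 1.517, -0.027, 0.996, -0.02], TCP at [170.09, 627.365, 217.113] pointing down, gripper open.
Joint ranges: [-3.06, 3.06], [-0.37, 2.12], [-1.25, 1.32], [0.18, 2.47], [-1.1, 4.24], [0.23, 1.98], [-2.94, 2.94]. Speed limits (rad/s): [2.57, 2.57, 3.14, 3.14, 3.14, 3.14, 3.14].

## Interface

Orientations are given as [roll, pitch, yaw] about the fixed x, y, z axes, in that order (R = Rz(yaw) Ry(pitch) Rx(roll)).
In Python, from cell import sensors, get_image, ctrl gives the robot as it stands.
- The arm moves only by the tool send_rows, never from a script. Its argument "series" is a list of rows, each a list of 3 entries, a list of its own where there are three numbers: the finger opening in mm, from 0 to 85.4, then the shift along the world's x, y, z in units of 60 mm (1.0 is 60 mm), then the turn, a rotation vector about the world's x, y, z in units of 5 degrees (1.0 is 5 degrees). A call has 1 to 8 rows; each row shifts and turns the commanded pose from where the row before left it; what a row does not reach is not made up. A row lasts 1/8 s, in which the tool goes at most 62.5 mm and 10.7 degrees, less where a joint would pass 70% of its speed; a pose out of reach is approached as far as the arm can. A call is refused whole if a number of a shift passes 1 or a number of a turn 1, either way. A call with a gripper value outside its range is refused whole. The fingers move at their own pace and stop on an object; the grip force is fixed at half the most. Time passes only in rows, so rows that do not move let the fingers close. It gives the time, the measured TCP pose, the force, the opening and the grip force at its end, in the units of the state.
- sensors.read_state(): the state, without advancing time (a new reading comes with each control period).
- get_image(name): name is "side" or "top" or "wrist"; returns a dict with "img" (420x560x3 uint8, red, green, blue), "depth" (420x560 float32, mm along the optical axis (not along the pixel's ray), 0 where there is no reading), "vfov" (degrees; the focal length in pixels is half the picture's height over the tangent of half this angle, whatever the lens; pixels are square), "cx", "cy" (the principal point, pixels), "k1" (the pictures are not rectified: a ray, as slopes to the right and down, at radius r is drawn at 1 + k1 r^2 times it, then the intrinsics apply), "world_to_cam" (4x4, takes a point from world to camera coordinates). Camera axes: x right, y down, z forward; pixel columns grow to the right and rows downward; lengths in mm; the calibration is good to about 2 mm. A picture is of the moment at which its call begins.
- ctrl.finish_job(): hands the job in; it is judged then, once.
The state is a dict: "clock": time; "qpos": joint angles; "qd": joint speeds; "tau": joint torques, N m; "eef_pos": TCP position; "tool_rot": TCP orientation; "force": force on the tool from outside, world axes, zero at the start; "torque": the same for the moment, N m; "width": finger opening in mm; "gripper_force": force on a finger pad.
Only numpy, scipy, OpenCV 4.12 (cv2) and the standard library are available. Lean on these libraries where they do the work, as an engineer would, in place of code of your own. Each camera call takes 0.05 s, during which the arm holds its last target. There are 200 camera calls.

## Task

Set the damping on the coil-over that leans in the grey bench cradle: turn the black bar knob on its top clockwise (seen from above the dial) until it is fully home against its stop, then back it off anticlockwise until its white pointer stands at the orange marker on the dial's rim. Let go of the knob, and leave the marker and everything else on the bench where they are.

Things in the scene. Friction and masses are not known exactly. Their poses are not given: they have to be found in the camera images.
- stand: Fixed grey bench cradle (base 200 x 140 x 12 mm) with a black damper, gold collar, white spring. Origin: on the bench under the damper's pivot, z up. The damper leans 32 deg from vertical towards the body's own -x, so its top dial (silver disc, 132 mm across) faces up and to that side; the middle of the dial's face is at (-124.5, 0, 234.3) mm in this frame.
- knob (a joint): Angle of the knob about the dial's axis, rad. 0 = hard stop at the clockwise end (a red block on the dial stands just beyond it), grows anticlockwise seen from above the dial, up to a second stop at 4.4. It stays where it is left and turns stiffly (about 0.12 N m). Its reading is as noisy as the others.
- marker (a joint): Angle of the orange marker on the dial's rim, same zero and sense as the knob; it lies between 2.2 and 3.6 rad. It sits by friction and is not to be moved. The pointer stands at the marker when both angles are equal.
- grip (a point): Point inside the knob's upright black bar grip, on the dial's axis, 34 mm above its face. x along the bar towards the pointer, y across the bar, z out of the dial along its axis. The bar is 64 mm long (x), 15 mm thick (y), from 10 to 48 mm above the face, on a round collar 68 mm wide and 10 mm high. Grip across its thickness. A white line on top marks the pointer's end.
- pointer (a point): Tip of the knob's one-sided white pointer: 52 mm from the axis, 4 mm above the dial's face.
- mark (a point): Aim point just inside the orange marker (16 x 6 mm block, 6 mm high, on the rim between 54 and 70 mm from the axis): also 52 mm from the axis and 4 mm above the face, so it meets the pointer's tip.
- spring: Bystander: white standing coil spring, 84 mm diameter, 130 mm tall; origin at the centre of its foot.
- sleeve: Bystander: black open sleeve with a gold collar, 88 mm diameter, 75 mm tall; origin at the centre of its foot.
- bottle: Bystander: blue bottle, yellow label and red cap, 60 mm diameter, 150 mm tall; origin at the centre of its foot.
- bumper: Bystander: black rubber bump stop, 52 mm diameter, 60 mm tall; origin at the centre of its foot.
- collar: Bystander: gold ring lying flat, 84 mm diameter, 14 mm high; origin at the centre of its underside.
- wrench: Bystander: steel wrench lying flat, 190 mm long; origin under its middle, x along it.
- driver: Bystander: red-handled screwdriver lying flat, 190 mm long; origin under its middle, x along it.

How it is judged:
By the outcome, as a careful person would: the job done as asked, in the order asked, and still so for the second after the job is handed in, with the robot touching nothing.
It also fails if it takes over 72 s, if anything falls off the work surface, if the arm or the gripper's body presses on something with over 40 N, if the wrist force passes 120 N, or if a joint passes its speed limit or range.

## Working session

There is one attempt and no reset: what is moved stays moved. The work goes in short steps, Python scripts to look and compute and a tool call to move; the robot and the scene stay as the last step left them, time stands still between calls to the robot, and variables do not carry over. Pictures are saved under pics/ and viewed, at most 10 in all, crops included, and the job is handed in when it is done.

Besides the shell and the picture viewer there is one more tool, called after "Request:" as a command line: name --argument value ..., lists and objects as JSON in quotes. send_rows: Moves the arm, as the interface text tells. Its arguments: {"type":"object","properties":{"series":{"type":"array"}},"required":["series"]}

```bash
mkdir -p pics; ls; cat > h.py <<'E'
import numpy as np, cv2
from cell import sensors, get_image, ctrl
def f(c): return 210/np.tan(np.radians(c["vfov"])/2)
def save(c,n): cv2.imwrite("pics/"+n,c["img"][:,:,::-1])
def rays(c,uv):
    uv=np.atleast_2d(uv).astype(float); d=(uv-[c["cx"],c["cy"]])/f(c); s=d.copy()
    for _ in range(20): s=d/(1+c["k1"]*(s**2).sum(1,keepdims=True))
    return s
def world(c,uv,z):
    s=rays(c,uv); p=np.c_[s,np.ones(len(s))]*np.asarray(z).reshape(-1,1)
    M=np.linalg.inv(c["world_to_cam"]); return p@M[:3,:3].T+M[:3,3]
def proj(c,P):
    M=c["world_to_cam"]; p=np.atleast_2d(P)@M[:3,:3].T+M[:3,3]; s=p[:,:2]/p[:,2:]
    s=s*(1+c["k1"]*(s**2).sum(1,keepdims=True)); return s*f(c)+[c["cx"],c["cy"]]
def cloud(c):
    v,u=np.mgrid[0:420,0:560]; uv=np.c_[u.ravel(),v.ravel()]
    return world(c,uv,c["depth"].ravel()).reshape(420,560,3)
E
python3 - <<'E'
from h import *
import pickle
st=sensors.read_state(); print(st)
C={n:get_image(n) for n in("side","top","wrist")}
pickle.dump(C,open("c0.pkl","wb"))
for n,c in C.items():
    save(c,n+"0.png"); print(n,c["vfov"],c["cx"],c["cy"],c["k1"],np.round(c["world_to_cam"],3).tolist())
cv2.imwrite("pics/st0.png",np.hstack([cv2.resize(C[n]["img"],(400,300)) for n in("side","wrist")])[:,:,::-1])
E
```

```text
pics
{'clock': 0.0, 'qpos': array([-1.3717804 ,  0.62935882,  0.03845564,  1.51837613, -0.02697561,
        0.99632433, -0.02001765]), 'qd': array([-5.49060137e-05, -1.39532018e-03, -8.82347569e-06,  1.05934123e-03,
        5.96103992e-04, -1.39252619e-03, -1.25398347e-03]), 'tau': array([ 7.39585848e-04, -5.63405156e+01,  1.22640911e+00, -1.93440181e+01,
        1.10477814e-02,  1.06668868e-02, -9.02143086e-06]), 'eef_pos': array([169.93877837, 626.70031507, 216.1785685 ]), 'tool_rot': array([-3.13964517e+00,  5.53081268e-05,  2.87676115e+00]), 'force': array([ 0.28223985, -0.9807571 ,  0.69810872]), 'torque': array([-0.00797784,  0.02885506,  0.03177768]), 'gripper_force': 0.0, 'width': 85.16978232789816}
side 42.97764439278606 279.8164646717574 209.009925064343 -0.10127940834781389 [[0.999, -0.033, -0.017, -534.157], [-0.032, -0.511, -0.859, 167.975], [0.02, 0.859, -0.512, 1682.388], [0.0, 0.0, 0.0, 1.0]]
top 55.105531976906796 276.5900090880616 207.11125309928025 0.03878911816205201 [[0.023, -1.0, 0.009, 6.586], [-0.996, -0.024, -0.084, 543.983], [0.084, -0.007, -0.996, 1202.66], [0.0, 0.0, 0.0, 1.0]]
wrist 69.0300917920091 281.1117801649937 204.15062174152337 -0.034436308850877013 [[0.262, 0.965, -0.002, -649.231], [0.924, -0.25, 0.288, -36.936], [0.278, -0.077, -0.958, 377.882], [0.0, 0.0, 0.0, 1.0]]
```

View pics/top0.png

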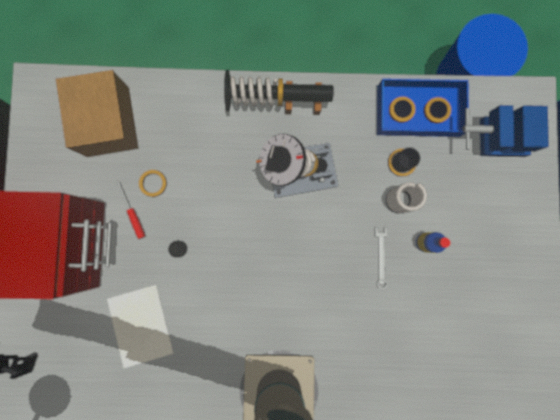

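View pics/side0.png

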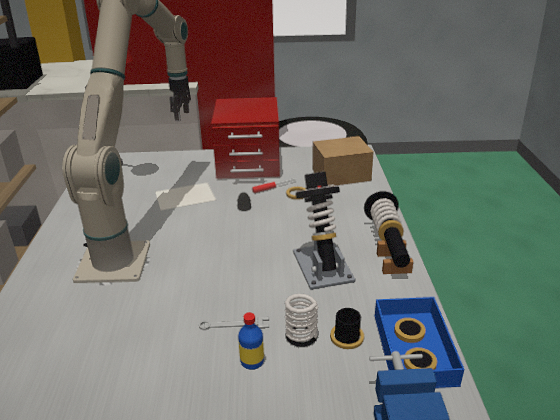

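The top view shows the dial at about (285,158) and the stand base to its right around (305,170). The side view shows the damper leaning left and away, with its dial near (318,190). Next I'll enlarge the dial and fit its plane.

```bash
python3 - <<'E'
from h import *
import pickle
C=pickle.load(open("c0.pkl","rb")); c=C["top"]
cv2.imwrite("pics/dial0.png",cv2.resize(c["img"][120:210,240:350],None,fx=7,fy=6.6,interpolation=cv2.INTER_CUBIC)[:,:,::-1])
P=cloud(c)
for u,v in [(285,158),(285,141),(302,165),(270,170),(268,150),(300,150),(326,150),(280,190),(333,185)]: print(u,v,P[v,u].round(1),c["img"][v,u])
E
```

```text
285 158 [647.8   2.9 252.1] [55 58 58]
285 141 [691.    3.8 252. ] [160 155 150]
302 165 [628.8 -39.1 264.8] [100  99  99]
270 170 [614.1  39.4 266.4] [69 67 67]
268 150 [674.5  46.4 219.3] [152 146 146]
300 150 [666.6 -33.6 262.7] [155 152 151]
326 150 [ 711.6 -122.    75.7] [126 131 135]
280 190 [598.2  10.    9. ] [106 110 109]
333 185 [ 617.3 -153.3   12. ] [125 132 135]
```

View pics/dial0.png

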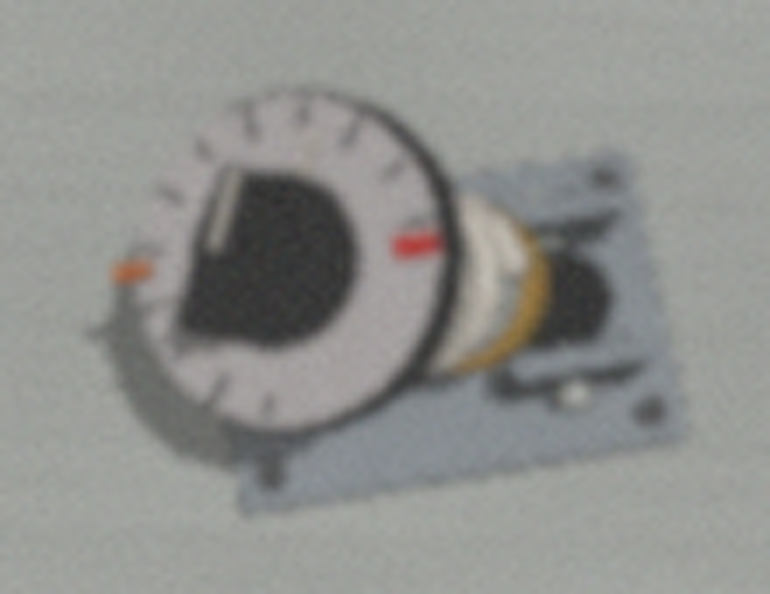

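The crop shows the orange marker near full-image (259,161), the red stop at (299.5,157) and the bar on the dial's left, with its white line running up to about (274,145). Next I'll fit the dial pose.

```bash
cat > fit.py <<'E'
from h import *
def basis(yaw):
    cy,sy=np.cos(yaw),np.sin(yaw); X=np.array([cy,sy,0]); Y=np.array([-sy,cy,0]); Z=np.array([0,0,1.])
    t=np.radians(32); n=-np.sin(t)*X+np.cos(t)*Z; e=np.cos(t)*X+np.sin(t)*Z   # e uphill in dial plane (body +x side)
    return X,Y,n,e
E
python3 - <<'E'
from fit import *
import pickle
C=pickle.load(open("c0.pkl","rb")); c=C["top"]; P=cloud(c); im=c["img"].astype(int)
m=np.zeros((420,560),bool); m[130:185,258:306]=1
m&=(P[...,2]>190)&(im.min(2)>120)
Q=P[m]
# robust plane
sel=np.ones(len(Q),bool)
for _ in range(8):
    ce=np.median(Q[sel],0); ce=Q[sel].mean(0); n=np.linalg.svd(Q[sel]-ce,full_matrices=False)[2][2]; n*=np.sign(n[2]); d=(Q-ce)@n; sel=abs(d)<8
print(len(Q),sel.sum(),"n",n.round(3),"tilt",np.degrees(np.arccos(n[2])),"yaw",np.degrees(np.arctan2(-n[1],-n[0])),"res",d[sel].std())
# base
m=(P[...,2]>6)&(P[...,2]<18); m[:140]=0;m[205:]=0;m[:,:262]=0;m[:,345:]=0
b=np.float32(P[m][:,:2]); r=cv2.minAreaRect(b); print("base",r,m.sum())
# base outline via color/depth
# disc ellipse : project silver + knob mask, on plane
m=np.zeros((420,560),bool); m[125:190,250:310]=1; m&=(P[...,2]>195)
pts=P[m]; dd=(pts-ce)@n; k=abs(dd)<10
print("disc ce",ce, k.sum())
t=pts[k]; 
u=np.cross([0,0,1],n);u/=np.linalg.norm(u);v=np.cross(n,u)
q=np.float32(np.c_[(t-ce)@u,(t-ce)@v]); (cx,cy),rr=cv2.minEnclosingCircle(q); print("circle",cx,cy,rr,"centre",ce+cx*u+cy*v)
E
```

```text
1106 1084 n [-0.108  0.521  0.847] tilt 32.111822185774145 yaw -78.29409879185097 res 1.6769830405241075
base ((631.3160400390625, -85.94656372070312), (166.69554138183594, 263.8575134277344), 49.35225296020508) 1024
disc ce [648.34460935  10.94516826 237.34944248] 1441
circle 2.0013537406921387 -7.038710594177246 68.57958221435547 centre [645.17528631  16.37699591 233.60785144]
```

```bash
cat >> fit.py <<'E'
from scipy.spatial.transform import Rotation as Ro
def hit(c,uv,p0,n):
    M=np.linalg.inv(c["world_to_cam"]); o=M[:3,3]; s=rays(c,uv); d=np.c_[s,np.ones(len(s))]@M[:3,:3].T
    return o+d*(((p0-o)@n)/(d@n))[:,None]
def ang(c,uv,h,cen,n,e):
    p=hit(c,uv,cen+h*n,n)-cen; f2=np.cross(n,e); x,y=p@e,p@f2
    return np.degrees(np.arctan2(y,x)),np.hypot(x,y),np.c_[x,y]
def toolR(n,e,phi,sgn):
    b=np.cos(phi)*e+np.sin(phi)*np.cross(n,e); y=sgn*np.cross(n,b); z=-n
    return np.c_[np.cross(y,z),y,z]
def plan(cen,n,e,phi,sgn,h):
    """print shift (60mm units) and turn (5 deg units) to bring TCP to height h on axis"""
    st=sensors.read_state(); R0=Ro.from_euler("xyz",st["tool_rot"]).as_matrix(); R=toolR(n,e,phi,sgn)
    d=(cen+h*n-st["eef_pos"])/60; w=np.degrees(Ro.from_matrix(R@R0.T).as_rotvec())/5
    print("shift",d.round(3),"turn",w.round(3),"q",st["qpos"].round(2),"t",st["clock"],"F",st["force"].round(1),"w",round(st["width"],1))
E
python3 - <<'E'
from fit import *
import pickle
C=pickle.load(open("c0.pkl","rb")); c=C["top"]
X,Y,n,e=basis(np.radians(-78.3)); cen=np.array([645.2,16.4,233.6])
a,r,xy=ang(c,[(270.4,157.9),(273.9,145)],48,cen,n,e); print("white line",xy.round(1)); d=xy[1]-xy[0]; print(np.degrees(np.arctan2(d[1],d[0])))
print("marker",ang(c,[(259,161.2)],6,cen,n,e)); print("red",ang(c,[(299.6,157.1)],6,cen,n,e))
for s in(1,-1): plan(cen,n,e,np.radians(a[1]),s,170)
print("n",n,"e",e)
E
```

```text
white line [[ 3.1  1.7]
 [19.3 29.5]]
59.81836601512043
marker (array([167.78510567]), array([58.26115016]), array([[-56.94217169,  12.32682852]]))
red (array([-7.59586315]), array([61.07577419]), array([[60.53983957, -8.07329037]]))
shift [ 7.616 -8.704  2.69 ] turn [-6.173 -1.646 -1.223] q [-1.37  0.63  0.04  1.52 -0.03  1.   -0.02] t 0.15 F [-0.4 -0.5 -0.5] w 85.1
shift [ 7.616 -8.704  2.69 ] turn [-2.453  9.305 33.43 ] q [-1.37  0.63  0.04  1.52 -0.03  1.   -0.02] t 0.15 F [-0.4 -0.5 -0.5] w 85.1
n [-0.10746089  0.51890903  0.8480481 ] e [ 0.17197338 -0.83042804  0.52991926]
```

Request:
send_rows --series '[[85,[0.4,-0.45,0.3],[-0.38,-0.1,-0.08]],[85,[0.48,-0.54,0.3],[-0.38,-0.1,-0.08]],[85,[0.48,-0.54,0.3],[-0.38,-0.1,-0.08]],[85,[0.48,-0.54,0.3],[-0.38,-0.1,-0.08]],[85,[0.48,-0.54,0.2],[-0.38,-0.1,-0.08]],[85,[0.48,-0.54,0.2],[-0.38,-0.1,-0.08]],[85,[0.48,-0.54,0.2],[-0.38,-0.1,-0.08]],[85,[0.48,-0.54,0.2],[-0.38,-0.1,-0.08]]]'

```text
clock: 1.15
eef_pos: [396.4, 372.4, 337.3]
tool_rot: [-2.905, 0.142, 2.837]
force: [-0.3, 0.3, -0.1]
width: 84.9
gripper_force: 0.0
```

Request:
send_rows --series '[[85,[0.48,-0.54,0.1],[-0.38,-0.1,-0.08]],[85,[0.48,-0.54,0.1],[-0.38,-0.1,-0.08]],[85,[0.48,-0.54,0.1],[-0.38,-0.1,-0.08]],[85,[0.48,-0.54,0.1],[-0.38,-0.1,-0.08]],[85,[0.48,-0.54,0.1],[-0.38,-0.1,-0.08]],[85,[0.48,-0.54,0.1],[-0.38,-0.1,-0.08]],[85,[0.48,-0.54,0.1],[-0.38,-0.1,-0.08]],[85,[0,0,0],[0,0,0]]]'

```text
clock: 2.15
eef_pos: [598.6, 143.1, 379.2]
tool_rot: [-2.697, 0.273, 2.826]
force: [-0.4, 0.0, -0.3]
width: 84.8
gripper_force: 0.0
```

```bash
python3 - <<'E'
from fit import *
import pickle
X,Y,n,e=basis(np.radians(-78.3)); cen=np.array([645.2,16.4,233.6])
plan(cen,n,e,np.radians(60),1,170)
c=get_image("wrist"); pickle.dump(c,open("w1.pkl","wb")); save(c,"w1.png"); print(proj(c,[cen,cen+60*e,cen+48*n]))
E
```

```text
shift [ 0.473 -0.642 -0.023] turn [-0.53   0.208  0.581] q [-0.74  0.55  0.31  1.37  0.34  1.4   0.65] t 2.15 F [-0.4  0.  -0.3] w 84.8
[[259.00524108 212.54880181]
 [218.55179241 238.67081949]
 [257.34758468 225.83248629]]
```

View pics/w1.png

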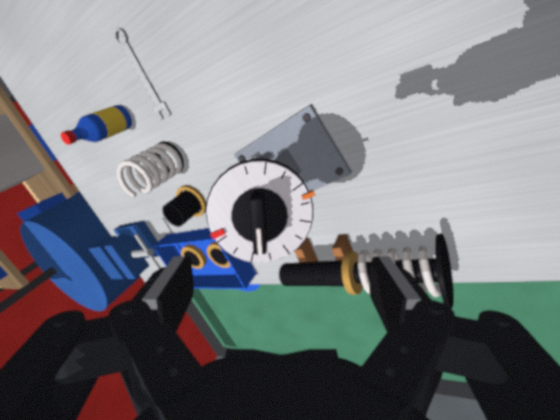

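The wrist view shows the whole dial centred near (260,210): red stop (218,233), orange marker (308,195), white pointer line down to about (260,250). I'll refine from this view.

```bash
cat >> fit.py <<'E'
def refine(c,cen0,n0,verbose=True):
    P=cloud(c); im=c["img"].astype(int)
    near=np.linalg.norm(P-cen0,axis=2)<85
    m=near&(abs((P-cen0)@n0)<12)&(im.min(2)>150)
    Q=P[m]; sel=np.ones(len(Q),bool)
    for _ in range(8):
        ce=Q[sel].mean(0); n=np.linalg.svd(Q[sel]-ce,full_matrices=False)[2][2]; n*=np.sign(n[2]); d=(Q-ce)@n; sel=abs(d)<5
    T=P[near&(abs((P-ce)@n)<6)]
    u=np.cross([0,0,1],n);u/=np.linalg.norm(u);v=np.cross(n,u)
    q=np.c_[(T-ce)@u,(T-ce)@v]
    # rim centre by percentile extents over directions -> least squares
    th=np.radians(np.arange(0,360,10)); D=np.c_[np.cos(th),np.sin(th)]; s=np.percentile(q@D.T,99.5,axis=0)
    x=np.linalg.lstsq(np.c_[D,np.ones(36)],s,rcond=None)[0]
    cen=ce+x[0]*u+x[1]*v
    if verbose: print("n",n.round(4),"tilt",np.degrees(np.arccos(n[2])).round(2),"yaw",np.degrees(np.arctan2(-n[1],-n[0])).round(2),"cen",cen.round(1),"r",x[2].round(1),len(Q),sel.sum())
    return cen,n
def colours(c,cen,n,e):
    im=c["img"]; hsv=cv2.cvtColor(im,cv2.COLOR_RGB2HSV); P=cloud(c); near=(np.linalg.norm(P-cen,axis=2)<80)&(abs((P-cen)@n)<15)
    H,S,V=[hsv[...,i].astype(int) for i in range(3)]
    for nm,m in(("orange",(H>5)&(H<18)&(S>120)),("red",((H<5)|(H>173))&(S>120))):
        v,u=np.nonzero(m&near)
        if len(u): a,r,_=ang(c,np.c_[u,v],6,cen,n,e); print(nm,len(u),np.median(u),np.median(v),"ang",a.mean().round(2),"r",r.min().round(1),r.max().round(1))
def rectify(c,cen,n,e,h,name,s=4,R=75):
    g=np.arange(-R,R,1/s); xx,yy=np.meshgrid(g,-g); f2=np.cross(n,e)
    W=cen+h*n+xx[...,None]*e+yy[...,None]*f2
    uv=proj(c,W.reshape(-1,3)).reshape(xx.shape+(2,)).astype(np.float32)
    return cv2.remap(c["img"],uv[...,0],uv[...,1],cv2.INTER_CUBIC)
E
python3 - <<'E'
from fit import *
import pickle
c=pickle.load(open("w1.pkl","rb")); t=pickle.load(open("c0.pkl","rb"))["top"]
X,Y,n,e=basis(np.radians(-78.3)); cen=np.array([645.2,16.4,233.6])
refine(t,cen,n); cw,nw=refine(c,cen,n)
X,Y,n,e=basis(np.arctan2(-nw[1],-nw[0])); 
colours(c,cw,n,e)
a=rectify(c,cw,n,e,4,0,s=2.6); b=rectify(c,cw,n,e,48,0,s=2.6)
cv2.imwrite("pics/rect1.png",np.hstack([a,b])[:,:,::-1])
E
```

```text
n [-0.1099  0.5206  0.8467] tilt 32.15 yaw -78.08 cen [646.9  14.  235.4] r 63.1 649 646
n [-0.1071  0.5185  0.8484] tilt 31.97 yaw -78.33 cen [647.1  15.8 232. ] r 63.0 5076 5048
orange 56 308.0 195.0 ang 169.55 r 54.8 68.4
red 72 217.0 233.0 ang -9.36 r 48.2 64.3
```

View pics/rect1.png

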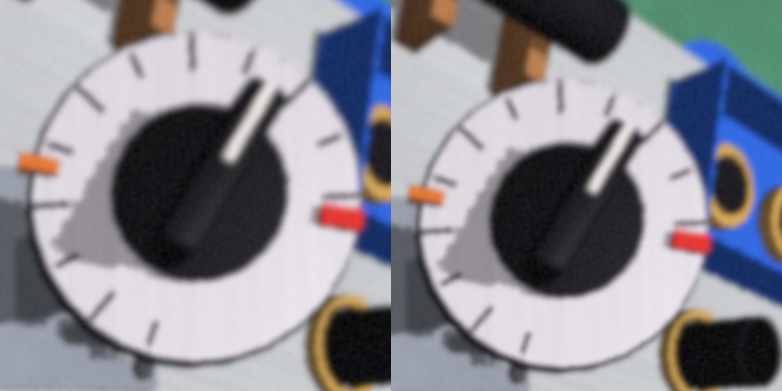

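Rectified views put the zero tick at about 0°, pointer at about 60°, marker at about 169.5° and red at −9°. Next: align on the axis, then descend.

```bash
cat >> fit.py <<'E'
X,Y,n,e=basis(np.radians(-78.3)); cen=np.array([646.3,15.5,233.0])
E
python3 - <<'E'
from fit import *
plan(cen,n,e,np.radians(60.5),1,100); print((-67*n/60).round(3), n*5.9/5)
E
```

```text
shift [ 0.635 -1.302 -1.014] turn [-0.565  0.24   0.635] q [-0.74  0.55  0.31  1.37  0.34  1.4   0.65] t 2.2 F [-0.6  1.4 -0.4] w 85.2
[ 0.12  -0.579 -0.947] [-0.12680386  0.61231266  1.00069675]
```

Request:
send_rows --series '[[85,[0.21,-0.43,-0.34],[-0.19,0.08,0.21]],[85,[0.21,-0.43,-0.34],[-0.19,0.08,0.21]],[85,[0.21,-0.44,-0.34],[-0.19,0.08,0.21]],[85,[0,0,0],[0,0,0]],[85,[0,0,0],[0,0,0]]]'

```text
clock: 2.82
eef_pos: [634.9, 70.9, 318.0]
tool_rot: [-2.646, 0.264, 2.902]
force: [0.2, -0.2, 0.0]
width: 84.8
gripper_force: 0.0
```

```bash
python3 - <<'E'
from fit import *
import pickle
plan(cen,n,e,np.radians(60.5),1,33)
c=get_image("wrist"); pickle.dump(c,open("w2.pkl","wb")); refine(c,cen,n)
a=rectify(c,cen,n,e,4,0,s=2.6); b=rectify(c,cen,n,e,48,0,s=2.6)
cv2.imwrite("pics/rect2.png",np.hstack([a,b])[:,:,::-1])
E
```

```text
shift [ 0.132 -0.638 -0.951] turn [-0.023  0.006 -0.048] q [-0.64  0.6   0.31  1.47  0.4   1.21  0.73] t 2.825 F [ 0.2 -0.2  0. ] w 84.8
n [-0.107   0.5183  0.8485] tilt 31.96 yaw -78.33 cen [646.8  15.5 232.1] r 62.7 10067 10014
```

View pics/rect2.png

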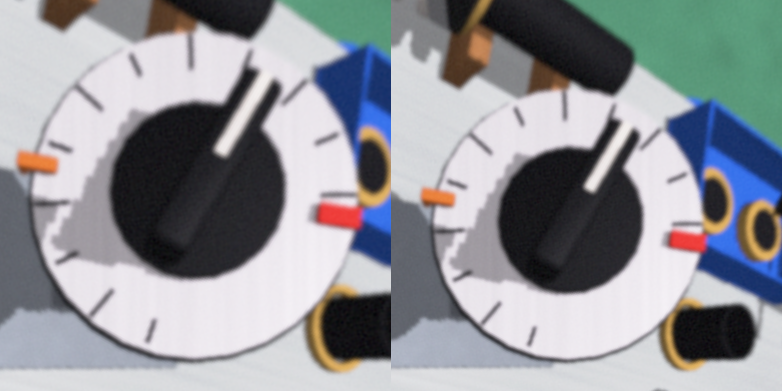

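Bar at about 61° and centred. Descending and gripping.

Request:
send_rows --series '[[85,[0.04,-0.16,-0.24],[0,0,0]],[85,[0.03,-0.16,-0.24],[0,0,0]],[85,[0.03,-0.16,-0.24],[0,0,0]],[85,[0.03,-0.16,-0.23],[0,0,0]],[85,[0,0,0],[0,0,0]],[0,[0,0,0],[0,0,0]],[0,[0,0,0],[0,0,0]],[0,[0,0,0],[0,0,0]]]'

```text
clock: 3.88
eef_pos: [643.1, 30.8, 261.3]
tool_rot: [-2.644, 0.265, 2.901]
force: [0.4, 0.4, -0.1]
width: 31.5
gripper_force: 0.0
```

Request:
send_rows --series '[[0,[0,0,0],[0,0,0]],[0,[0,0,0],[0,0,0]],[0,[0,0,0],[0,0,0]],[0,[0,0,0],[0,0,0]]]'

```text
clock: 4.38
eef_pos: [643.3, 31.4, 261.0]
tool_rot: [-2.645, 0.265, 2.901]
force: [0.4, 4.5, 3.1]
width: 11.4
gripper_force: 58.9
```

```bash
cat >> fit.py <<'E'
def stat():
    st=sensors.read_state(); R=Ro.from_euler("xyz",st["tool_rot"]).as_matrix(); y=R[:,1]
    b=np.cross(y,n); print("t",st["clock"],"phi(sgn1)",np.degrees(np.arctan2(b@np.cross(n,e),b@e)).round(2),"tilt err",np.degrees(np.arccos(-R[:,2]@n)).round(2),
     "pos",[round(float((st["eef_pos"]-cen)@k),1) for k in(e,np.cross(n,e),n)],"q",st["qpos"].round(2),"F",st["force"].round(1),"Tn",(st["torque"]@n).round(2),"w",round(st["width"],1),"g",round(st["gripper_force"],1))
E
python3 -c "
from fit import *
stat()"
```

```text
t 4.375 phi(sgn1) 60.62 tilt err 0.18 pos [1.1, 0.3, 32.3] q [-0.58  0.65  0.32  1.56  0.42  1.06  0.72] F [0.4 4.5 3.1] Tn -0.12 w 11.4 g 58.9
```

Request:
send_rows --series '[[0,[0,0,0],[0.11,-0.52,-0.85]],[0,[0,0,0],[0.11,-0.52,-0.85]],[0,[0,0,0],[0.11,-0.52,-0.85]],[0,[0,0,0],[0.11,-0.52,-0.85]],[0,[0,0,0],[0,0,0]]]'

```text
clock: 5.0
eef_pos: [643.4, 31.7, 260.8]
tool_rot: [-2.758, 0.415, 2.567]
force: [1.0, 4.7, 1.5]
width: 11.5
gripper_force: 58.8
```

```bash
python3 -c "
from fit import *
stat()"
```

```text
t 5.0 phi(sgn1) 40.65 tilt err 0.22 pos [0.8, 0.5, 32.3] q [-0.63  0.66  0.41  1.56  0.36  1.04  0.43] F [1.  4.7 1.5] Tn 0.08 w 11.5 g 58.8
```

Request:
send_rows --series '[[0,[0,0,0],[0.11,-0.52,-0.85]],[0,[0,0,0],[0.11,-0.52,-0.85]],[0,[0,0,0],[0.11,-0.52,-0.85]],[0,[0,0,0],[0.11,-0.52,-0.85]],[0,[0,0,0],[0.11,-0.52,-0.85]],[0,[0,0,0],[0.11,-0.52,-0.85]],[0,[0,0,0],[0.11,-0.52,-0.85]],[0,[0,0,0],[0,0,0]]]'

```text
clock: 6.0
eef_pos: [644.0, 32.1, 260.7]
tool_rot: [-3.086, 0.554, 1.89]
force: [2.9, 4.6, -0.4]
width: 11.6
gripper_force: 58.7
```

```bash
python3 -c "
from fit import *
stat()"
```

```text
t 6.0 phi(sgn1) 5.58 tilt err 0.32 pos [0.5, 1.1, 32.3] q [-0.72  0.69  0.58  1.56  0.23  1.01 -0.08] F [ 2.9  4.6 -0.4] Tn 0.04 w 11.6 g 58.7
```

Request:
send_rows --series '[[0,[0,0,0],[0.06,-0.26,-0.42]],[0,[0,0,0],[0.06,-0.26,-0.42]],[0,[0,0,0],[0,0,0]]]'

```text
clock: 6.38
eef_pos: [644.1, 32.2, 260.7]
tool_rot: [-3.141, 0.556, 1.788]
force: [2.6, 5.6, 0.7]
width: 11.5
gripper_force: 58.6
```

```bash
python3 -c "
from fit import *
stat()"
```

```text
t 6.375 phi(sgn1) 0.63 tilt err 0.4 pos [0.5, 1.3, 32.4] q [-0.74  0.7   0.61  1.57  0.22  1.   -0.15] F [2.6 5.6 0.7] Tn 0.07 w 11.5 g 58.6
```

Request:
send_rows --series '[[0,[0,0,0],[0.03,-0.16,-0.25]],[0,[0,0,0],[0.03,-0.16,-0.25]],[0,[0,0,0],[0,0,0]]]'

```text
clock: 6.75
eef_pos: [644.1, 32.1, 260.7]
tool_rot: [3.11, 0.556, 1.728]
force: [4.0, 4.9, 0.0]
width: 11.7
gripper_force: 59.7
```

```bash
python3 -c "
from fit import *
stat()"
```

```text
t 6.75 phi(sgn1) -2.28 tilt err 0.43 pos [0.5, 1.3, 32.4] q [-0.75  0.7   0.62  1.57  0.21  1.   -0.19] F [4.  4.9 0. ] Tn 0.43 w 11.7 g 59.7
```

Request:
send_rows --series '[[0,[0,0,0],[0.03,-0.16,-0.25]],[0,[0,0,0],[0.03,-0.16,-0.25]],[0,[0,0,0],[0,0,0]]]'

```text
clock: 7.12
eef_pos: [644.2, 32.1, 260.7]
tool_rot: [3.077, 0.555, 1.669]
force: [3.0, 5.4, 0.7]
width: 11.7
gripper_force: 62.3
```

```bash
python3 -c "
from fit import *
stat()"
```

```text
t 7.125 phi(sgn1) -5.16 tilt err 0.48 pos [0.6, 1.3, 32.3] q [-0.75  0.71  0.64  1.57  0.19  0.99 -0.23] F [3.  5.4 0.7] Tn 0.9 w 11.7 g 62.3
```

The torque rose to 0.9 N·m as the tool turned past 0°, so the knob is hard against its stop. Backing off anticlockwise.

Request:
send_rows --series '[[0,[0,0,0],[0,0,0]],[0,[0,0,0],[-0.11,0.52,0.85]],[0,[0,0,0],[-0.11,0.52,0.85]],[0,[0,0,0],[-0.11,0.52,0.85]],[0,[0,0,0],[-0.11,0.52,0.85]],[0,[0,0,0],[-0.11,0.52,0.85]],[0,[0,0,0],[-0.11,0.52,0.85]],[0,[0,0,0],[-0.11,0.52,0.85]]]'

```text
clock: 8.12
eef_pos: [643.6, 31.9, 260.8]
tool_rot: [-2.847, 0.478, 2.371]
force: [1.0, 6.3, 0.3]
width: 11.5
gripper_force: 59.8
```

Request:
send_rows --series '[[0,[0,0,0],[-0.11,0.52,0.85]],[0,[0,0,0],[-0.11,0.52,0.85]],[0,[0,0,0],[-0.11,0.52,0.85]],[0,[0,0,0],[-0.11,0.52,0.85]],[0,[0,0,0],[-0.11,0.52,0.85]],[0,[0,0,0],[-0.11,0.52,0.85]],[0,[0,0,0],[-0.11,0.52,0.85]],[0,[0,0,0],[-0.11,0.52,0.85]]]'

```text
clock: 9.12
eef_pos: [643.2, 31.2, 261.1]
tool_rot: [-2.615, 0.185, 3.047]
force: [0.2, 5.3, 2.3]
width: 11.7
gripper_force: 60.0
```

```bash
python3 -c "
from fit import *
stat()"
```

```text
t 9.125 phi(sgn1) 69.97 tilt err 0.3 pos [1.3, 0.2, 32.3] q [-0.55  0.64  0.27  1.56  0.45  1.07  0.86] F [0.2 5.3 2.3] Tn -0.16 w 11.7 g 60.0
```

Request:
send_rows --series '[[0,[0,0,0],[-0.11,0.52,0.85]],[0,[0,0,0],[-0.11,0.52,0.85]],[0,[0,0,0],[-0.11,0.52,0.85]],[0,[0,0,0],[-0.11,0.52,0.85]],[0,[0,0,0],[-0.11,0.52,0.85]],[0,[0,0,0],[-0.11,0.52,0.85]],[0,[0,0,0],[-0.11,0.52,0.85]],[0,[0,0,0],[-0.11,0.52,0.85]]]'

```text
clock: 10.12
eef_pos: [643.3, 30.6, 261.5]
tool_rot: [-2.612, -0.18, -2.636]
force: [0.9, 3.3, 3.1]
width: 11.7
gripper_force: 60.1
```

```bash
python3 -c "
from fit import *
stat()"
```

```text
t 10.125 phi(sgn1) 110.04 tilt err 0.18 pos [2.1, 0.1, 32.3] q [-0.45  0.63  0.1   1.56  0.55  1.12  1.47] F [0.9 3.3 3.1] Tn -0.14 w 11.7 g 60.1
```

Request:
send_rows --series '[[0,[0,0,0],[-0.11,0.52,0.85]],[0,[0,0,0],[-0.11,0.52,0.85]],[0,[0,0,0],[-0.11,0.52,0.85]],[0,[0,0,0],[-0.11,0.52,0.85]],[0,[0,0,0],[-0.11,0.52,0.85]],[0,[0,0,0],[-0.11,0.52,0.85]],[0,[0,0,0],[-0.11,0.52,0.85]],[0,[0,0,0],[-0.11,0.52,0.85]]]'

```text
clock: 11.12
eef_pos: [643.9, 30.1, 261.9]
tool_rot: [-2.838, -0.476, -1.962]
force: [1.2, 3.6, 3.8]
width: 11.7
gripper_force: 60.0
```

Request:
send_rows --series '[[0,[0,0,0],[-0.11,0.52,0.85]],[0,[0,0,0],[-0.11,0.52,0.85]],[0,[0,0,0],[-0.08,0.36,0.59]],[0,[0,0,0],[-0.08,0.36,0.59]],[0,[0,0,0],[0,0,0]]]'

```text
clock: 11.75
eef_pos: [644.2, 30.1, 261.9]
tool_rot: [-2.998, -0.543, -1.635]
force: [3.1, 4.1, 4.7]
width: 11.5
gripper_force: 59.8
```

```bash
python3 - <<'E'
from fit import *
import pickle
stat()
c=get_image("wrist"); t=get_image("top"); pickle.dump((c,t),open("w3.pkl","wb"))
for k in(c,t):
    colours(k,cen,n,e)
c1=pickle.load(open("w2.pkl","rb")); print("earlier"); colours(c1,cen,n,e); colours(pickle.load(open("c0.pkl","rb"))["top"],cen,n,e)
E
```

```text
t 11.75 phi(sgn1) 166.86 tilt err 0.17 pos [2.8, 0.9, 32.3] q [-0.32  0.63 -0.13  1.55  0.67  1.19  2.36] F [3.1 4.1 4.7] Tn 0.0 w 11.5 g 59.8
orange 61 286.0 320.0 ang 168.43 r 61.7 68.5
red 349 275.0 145.0 ang -7.69 r 48.8 65.4
red 10 299.0 156.5 ang -6.7 r 52.9 64.1
earlier
orange 117 347.0 181.0 ang 168.95 r 54.6 69.1
red 148 218.0 225.0 ang -8.69 r 47.2 63.2
orange 3 258.0 161.0 ang 168.01 r 59.4 65.7
red 11 299.0 156.0 ang -6.71 r 52.9 66.8
```

Request:
send_rows --series '[[85,[0,0,0],[0,0,0]],[85,[0,0,0],[0,0,0]],[85,[0,0,0],[0,0,0]],[85,[0,0,0],[0,0,0]],[85,[0,0,0],[0,0,0]],[85,[-0.02,0.1,0.17],[0,0,0]],[85,[-0.06,0.26,0.42],[0,0,0]],[85,[-0.06,0.26,0.42],[0,0,0]]]'

```text
clock: 12.85
eef_pos: [634.3, 68.5, 322.8]
tool_rot: [-3.001, -0.543, -1.635]
force: [0.6, 1.3, -0.0]
width: 85.1
gripper_force: 0.0
```

Request:
send_rows --series '[[85,[-0.06,0.26,0.42],[0,0,0]],[85,[-0.06,0.26,0.42],[0,0,0]],[85,[0,0,0],[0,0,0]]]'

```text
clock: 13.22
eef_pos: [627.9, 101.4, 374.2]
tool_rot: [-2.996, -0.539, -1.634]
force: [0.3, -0.9, 0.1]
width: 84.8
gripper_force: 0.0
```

```bash
python3 - <<'E'
from fit import *
import pickle
stat()
c=get_image("wrist"); pickle.dump(c,open("w4.pkl","wb")); refine(c,cen,n); colours(c,cen,n,e)
a=rectify(c,cen,n,e,4,0,s=2.6); b=rectify(c,cen,n,e,48,0,s=2.6)
cv2.imwrite("pics/rect4.png",np.hstack([a,b])[:,:,::-1])
E
```

```text
t 13.225 phi(sgn1) 166.89 tilt err 0.32 pos [0.3, -0.6, 166.4] q [-0.41  0.56 -0.15  1.36  0.61  1.46  2.43] F [ 0.3 -0.9  0.1] Tn 0.04 w 84.8 g 0.0
n [-0.1067  0.5187  0.8483] tilt 31.98 yaw -78.38 cen [647.2  14.2 233.1] r 62.9 6198 6197
orange 57 282.0 238.0 ang 168.29 r 53.9 68.5
red 114 276.0 129.0 ang -7.81 r 48.6 64.7
```

View pics/rect4.png

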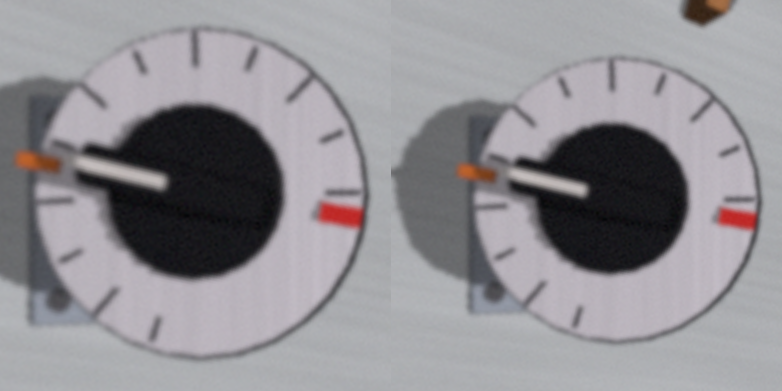

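The pointer line runs at about 167° and the orange marker sits at about 169.5°. I'll fit both precisely.

```bash
cat >> fit.py <<'E'
def precise(c,white=True):
    s=6; R=80
    a=rectify(c,cen,n,e,0,0,s,R); g=cv2.GaussianBlur(cv2.cvtColor(a,cv2.COLOR_RGB2GRAY),(0,0),4).astype(float)
    # rim: radial search for darkest gradient (bright->dark) near r=66, iterate centre
    cx=cy=R*s+0.
    for it in range(4):
        pts=[]
        for t in np.radians(np.arange(0,360,2)):
            r=np.arange(60*s,71*s); u=cx+r*np.cos(t); v=cy-r*np.sin(t)
            p=cv2.remap(g.astype(np.float32),u.astype(np.float32)[None],v.astype(np.float32)[None],1)[0]
            d=np.diff(p); k=d.argmin()
            if d[k]<-0.8: pts.append((u[k],v[k]))
        q=np.array(pts)
        sel=np.ones(len(q),bool)
        for _ in range(6):
            x=np.linalg.lstsq(np.c_[q[sel],np.ones(sel.sum())],(q[sel]**2).sum(1),rcond=None)[0]; c0=x[:2]/2; rr=np.sqrt(x[2]+c0@c0); d=abs(np.hypot(*(q-c0).T)-rr); sel=d<max(2.,1.5*np.median(d))
        cx,cy=c0
    off=((cx-R*s)/s,(R*s-cy)/s); c2=cen+off[0]*e+off[1]*np.cross(n,e)
    print("rim off",np.round(off,2),"r",(rr/s).round(2),sel.sum(),len(q))
    def line(h,mask):
        lab=cv2.connectedComponentsWithStats(mask.astype(np.uint8)); k=1+lab[2][1:,4].argmax(); v,u=np.nonzero(lab[1]==k)
        xy=np.c_[u/s-R,R-v/s]; m=xy.mean(0); w=np.linalg.svd(xy-m,full_matrices=False)[2][0]; w*=np.sign(w@m)
        print("   dir",np.degrees(np.arctan2(w[1],w[0])).round(2),"centroid ang",np.degrees(np.arctan2(m[1],m[0])).round(2),"r",np.hypot(*m).round(1),"n",len(u),"perp off",(w[0]*m[1]-w[1]*m[0]).round(2))
    yy,xx=np.mgrid[R:-R:-1/s,-R:R:1/s]; r=np.hypot(xx,yy)
    a=rectify(c,c2,n,e,6,0,s,R); H=cv2.cvtColor(a,cv2.COLOR_RGB2HSV).astype(int)
    for nm,m in(("orange",(H[...,0]>5)&(H[...,0]<18)&(H[...,1]>110)),("red",((H[...,0]<5)|(H[...,0]>173))&(H[...,1]>110))):
        print(nm); line(6,m&(r>45)&(r<74))
    a=rectify(c,c2,n,e,48,0,s,R); gg=a.min(2); print("white"); 
    dark=cv2.morphologyEx((gg<110).astype(np.uint8),cv2.MORPH_CLOSE,np.ones((41,41)))
    line(48,(gg>130)&(r<31)&(dark>0))
E
python3 - <<'E'
from fit import *
import pickle
for f_ in("w1","w2","w4"): print("==",f_); precise(pickle.load(open(f_+".pkl","rb")))
E
```

```text
== w1
rim off [0.07 1.44] r 63.77 115 175
orange
   dir 22.85 centroid ang 107.03 r 68.4 n 8227 perp off 68.09
red
   dir -10.66 centroid ang -10.29 r 55.4 n 4277 perp off 0.36
white
   dir 59.11 centroid ang 57.71 r 14.3 n 4776 perp off -0.35
== w2
rim off [0.38 1.45] r 63.6 116 175
orange
   dir 169.25 centroid ang 98.92 r 66.7 n 5322 perp off -62.79
red
   dir -7.87 centroid ang -10.22 r 55.0 n 4531 perp off -2.25
white
   dir 58.55 centroid ang 58.57 r 14.3 n 4785 perp off 0.01
== w4
rim off [0.99 1.03] r 62.89 121 173
orange
   dir 169.34 centroid ang 169.19 r 62.5 n 3220 perp off -0.16
red
   dir -9.32 centroid ang -8.98 r 56.1 n 4168 perp off 0.33
white
   dir 166.37 centroid ang 165.03 r 16.4 n 4270 perp off -0.38
```

```bash
python3 - <<'E'
from fit import *
plan(cen+1.0*e+1.0*np.cross(n,e),n,e,np.radians(166.7),1,33)
E
```

```text
shift [ 0.275 -1.13  -1.855] turn [-0.002 -0.001 -0.046] q [-0.41  0.56 -0.15  1.36  0.61  1.46  2.43] t 13.275 F [-0.9 -0.5 -0.6] w 85.0
```

Request:
send_rows --series '[[85,[0.05,-0.23,-0.37],[0,0,0]],[85,[0.06,-0.23,-0.37],[0,0,0]],[85,[0.06,-0.23,-0.37],[0,0,0]],[85,[0.05,-0.22,-0.37],[0,0,0]],[85,[0.05,-0.22,-0.37],[0,0,0]],[85,[0,0,0],[0,0,0]],[0,[0,0,0],[0,0,0]],[0,[0,0,0],[0,0,0]]]'

```text
clock: 14.28
eef_pos: [643.9, 31.9, 261.8]
tool_rot: [-2.999, -0.542, -1.635]
force: [-0.4, 1.3, 0.8]
width: 51.2
gripper_force: 0.0
```

Request:
send_rows --series '[[0,[0,0,0],[0,0,0]],[0,[0,0,0],[0,0,0]],[0,[0,0,0],[0,0,0]],[0,[0,0,0],[0,0,0]],[0,[0,0,0],[0,0,0]],[0,[0,0,0],[-0.03,0.14,0.22]],[0,[0,0,0],[-0.03,0.14,0.22]],[0,[0,0,0],[0,0,0]]]'

```text
clock: 15.28
eef_pos: [644.3, 31.5, 261.6]
tool_rot: [-3.027, -0.548, -1.582]
force: [1.5, 2.8, 5.9]
width: 11.2
gripper_force: 59.7
```

```bash
python3 -c "
from fit import *
stat()"
```

```text
t 15.275 phi(sgn1) 169.51 tilt err 0.08 pos [1.5, 1.3, 32.8] q [-0.31  0.63 -0.14  1.55  0.68  1.2   2.41] F [1.5 2.8 5.9] Tn -0.1 w 11.2 g 59.7
```

Release, retract and check.

Request:
send_rows --series '[[85,[0,0,0],[0,0,0]],[85,[0,0,0],[0,0,0]],[85,[0,0,0],[0,0,0]],[85,[0,0,0],[0,0,0]],[85,[0,0,0],[0,0,0]],[85,[-0.02,0.1,0.17],[0,0,0]],[85,[-0.06,0.26,0.42],[0,0,0]],[85,[-0.06,0.26,0.42],[0,0,0]]]'

```text
clock: 16.27
eef_pos: [634.9, 69.1, 322.9]
tool_rot: [-3.029, -0.549, -1.582]
force: [-0.4, 0.5, 0.2]
width: 85.2
gripper_force: 0.0
```

Request:
send_rows --series '[[85,[-0.06,0.26,0.42],[0,0,0]],[85,[-0.06,0.26,0.42],[0,0,0]],[85,[0,0,0],[0,0,0]]]'

```text
clock: 16.65
eef_pos: [628.5, 102.0, 374.3]
tool_rot: [-3.024, -0.546, -1.581]
force: [0.4, 0.2, -0.0]
width: 85.2
gripper_force: 0.0
```

```bash
python3 - <<'E'
from fit import *
import pickle
stat()
c=get_image("wrist"); pickle.dump(c,open("w5.pkl","wb")); precise(c)
cv2.imwrite("pics/rect5.png",cv2.resize(rectify(c,cen,n,e,4,0,s=4),(600,600))[:,:,::-1])
E
```

```text
t 16.65 phi(sgn1) 169.51 tilt err 0.27 pos [-0.1, 0.1, 166.6] q [-0.41  0.56 -0.16  1.35  0.61  1.47  2.47] F [ 0.4  0.2 -0. ] Tn 0.0 w 85.2 g 0.0
rim off [0.79 1.22] r 63.0 125 176
orange
   dir 169.39 centroid ang 169.26 r 62.3 n 3163 perp off -0.15
red
   dir -8.88 centroid ang -9.11 r 56.3 n 4096 perp off -0.23
white
   dir 167.66 centroid ang 167.87 r 16.3 n 4202 perp off 0.06
```

View pics/rect5.png

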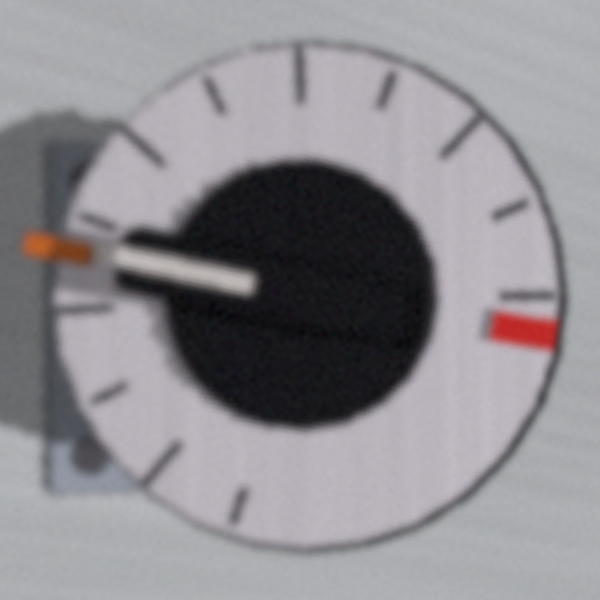

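The white line runs (115,258)→(258,285), nearly in line with the orange marker at (25–92, 243–254). I'll do a sharper check on line and tip.

```bash
cat >> fit.py <<'E'
def prof(c,phi0,h,c2,r0,r1,kind):
    """sub-pixel line: for radii along phi0, weighted cross centroid; returns angle"""
    p=np.radians(phi0); d=np.cos(p)*e+np.sin(p)*np.cross(n,e); o=np.cross(n,d)
    rs=np.arange(r0,r1,.5); ts=np.arange(-9,9.01,.25)
    W=c2+h*n+rs[:,None,None]*d+ts[None,:,None]*o
    uv=proj(c,W.reshape(-1,3)).astype(np.float32).reshape(len(rs),len(ts),2)
    I=cv2.remap(c["img"],uv[...,0],uv[...,1],cv2.INTER_LINEAR).astype(float)
    w=I.min(2)-70 if kind=="white" else I[...,0]-I[...,2]-30
    w=np.clip(w,0,None); 
    k=abs(ts)<(5 if kind=="white" else 8); y=(w[:,k]*ts[k]).sum(1)/w[:,k].sum(1)
    f_=np.polyfit(rs,y,1); print(kind,"dir",(phi0+np.degrees(np.arctan(f_[0]))).round(2),"off@0",f_[1].round(2),"ang@mid",(phi0+np.degrees(np.arctan2(y.mean(),rs.mean()))).round(2),"res",(y-np.polyval(f_,rs)).std().round(2))
E
python3 - <<'E'
from fit import *
import pickle
for f_,ph in(("w2",60),("w4",167),("w5",169)):
    c=pickle.load(open(f_+".pkl","rb")); c2=cen+.8*e+1.2*np.cross(n,e); print(f_)
    prof(c,ph,48,c2,10,26,"white"); prof(c,169,6,c2,56,68,"orange")
c2=cen+.8*e+1.2*np.cross(n,e)
c=pickle.load(open("w5.pkl","rb")); a=rectify(c,c2,n,e,4,0,s=12,R=72)
cv2.imwrite("pics/tip5.png",a[500:900,0:600][:,:,::-1])
E
```

```text
w2
white dir 59.04 off@0 0.39 ang@mid 60.31 res 0.03
orange dir 170.86 off@0 -0.97 ang@mid 169.96 res 0.07
w4
white dir 166.36 off@0 -0.25 ang@mid 165.56 res 0.02
orange dir 169.81 off@0 -0.51 ang@mid 169.34 res 0.1
w5
white dir 167.83 off@0 -0.02 ang@mid 167.76 res 0.05
orange dir 169.46 off@0 -0.26 ang@mid 169.22 res 0.02
```

View pics/tip5.png

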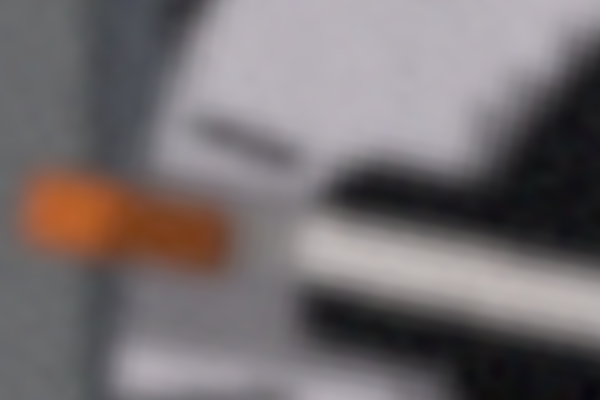

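The tip strip at (240–300, ~238) abuts the marker's inner end at (230,237), with the line perhaps 1.5° short. I'll compare the tip profile with the marker numerically.

```bash
python3 - <<'E'
from fit import *
import pickle
c=pickle.load(open("w5.pkl","rb")); c2=cen+.8*e+1.2*np.cross(n,e)
p=np.radians(169); d=np.cos(p)*e+np.sin(p)*np.cross(n,e); o=np.cross(n,d); ts=np.arange(-7,7.1,.5)
print(ts.tolist())
for r in(49,50,51,52,56,58,60):
    uv=proj(c,c2+(4 if r<54 else 6)*n+r*d+ts[:,None]*o).astype(np.float32)
    I=cv2.remap(c["img"],uv[None,:,0],uv[None,:,1],cv2.INTER_LINEAR)[0].astype(int)
    print(r,(I.min(1) if r<54 else I[:,0]-I[:,2]).tolist())
E
```

```text
[-7.0, -6.5, -6.0, -5.5, -5.0, -4.5, -4.0, -3.5, -3.0, -2.5, -2.0, -1.5, -1.0, -0.5, 0.0, 0.5, 1.0, 1.5, 2.0, 2.5, 3.0, 3.5, 4.0, 4.5, 5.0, 5.5, 6.0, 6.5, 7.0]
49 [135, 135, 134, 133, 128, 124, 125, 126, 129, 134, 137, 140, 141, 139, 137, 133, 128, 123, 118, 114, 110, 108, 109, 109, 110, 110, 112, 114, 115]
50 [125, 129, 134, 137, 132, 127, 125, 122, 123, 125, 126, 128, 128, 128, 128, 126, 124, 121, 118, 116, 115, 114, 115, 115, 114, 113, 114, 114, 116]
51 [118, 125, 132, 136, 132, 128, 125, 121, 121, 121, 122, 122, 122, 121, 120, 119, 119, 118, 116, 115, 114, 114, 115, 116, 116, 116, 116, 117, 117]
52 [119, 127, 133, 138, 134, 129, 124, 119, 117, 117, 116, 114, 112, 111, 110, 109, 108, 109, 108, 109, 110, 111, 114, 115, 116, 116, 116, 116, 117]
56 [-2, -1, -1, 0, 0, 1, 8, 15, 26, 40, 53, 66, 79, 84, 91, 87, 85, 75, 64, 50, 36, 23, 14, 5, 2, -1, -2, -2, -2]
58 [-3, -2, -2, -2, 0, 2, 8, 15, 27, 40, 55, 68, 80, 86, 92, 90, 90, 80, 67, 53, 38, 24, 14, 5, 2, -1, -1, -2, -2]
60 [-4, -5, -4, -2, 0, 1, 7, 15, 27, 41, 55, 69, 81, 87, 93, 92, 90, 81, 69, 56, 40, 25, 15, 5, 2, -1, -2, -3, -4]
```

Tip is about 1.4° short by both line direction and tip profile. Regrip and nudge by 1.4°.

Request:
send_rows --series '[[85,[0.05,-0.23,-0.37],[0,0,0]],[85,[0.05,-0.23,-0.37],[0,0,0]],[85,[0.05,-0.23,-0.37],[0,0,0]],[85,[0.05,-0.23,-0.37],[0,0,0]],[85,[0.06,-0.22,-0.37],[0,0,0]],[85,[0,0,0],[0,0,0]],[0,[0,0,0],[0,0,0]],[0,[0,0,0],[0,0,0]]]'

```text
clock: 17.7
eef_pos: [643.9, 32.0, 261.8]
tool_rot: [-3.027, -0.548, -1.582]
force: [0.3, 0.4, 0.4]
width: 50.9
gripper_force: 0.0
```

Request:
send_rows --series '[[0,[0,0,0],[0,0,0]],[0,[0,0,0],[0,0,0]],[0,[0,0,0],[0,0,0]],[0,[0,0,0],[0,0,0]],[0,[0,0,0],[0,0,0]],[0,[0,0,0],[-0.015,0.07,0.12]],[0,[0,0,0],[-0.015,0.07,0.12]],[0,[0,0,0],[0,0,0]]]'

```text
clock: 18.7
eef_pos: [644.3, 31.6, 261.6]
tool_rot: [-3.041, -0.551, -1.553]
force: [1.7, 2.8, 6.0]
width: 11.1
gripper_force: 59.4
```

```bash
python3 -c "
from fit import *
stat()"
```

```text
t 18.7 phi(sgn1) 170.9 tilt err 0.11 pos [1.4, 1.3, 32.9] q [-0.31  0.63 -0.14  1.55  0.68  1.2   2.43] F [1.7 2.8 6. ] Tn -0.05 w 11.1 g 59.4
```

Request:
send_rows --series '[[85,[0,0,0],[0,0,0]],[85,[0,0,0],[0,0,0]],[85,[0,0,0],[0,0,0]],[85,[0,0,0],[0,0,0]],[85,[0,0,0],[0,0,0]],[85,[-0.02,0.1,0.17],[0,0,0]],[85,[-0.06,0.26,0.42],[0,0,0]],[85,[-0.06,0.26,0.42],[0,0,0]]]'

```text
clock: 19.7
eef_pos: [634.9, 69.1, 322.8]
tool_rot: [-3.043, -0.551, -1.553]
force: [0.2, -0.6, 0.5]
width: 85.2
gripper_force: 0.0
```

Request:
send_rows --series '[[85,[-0.06,0.26,0.42],[0,0,0]],[85,[-0.06,0.26,0.42],[0,0,0]],[85,[0,0,0],[0,0,0]]]'

```text
clock: 20.08
eef_pos: [628.5, 102.1, 374.3]
tool_rot: [-3.039, -0.548, -1.553]
force: [0.4, 0.4, -0.2]
width: 84.6
gripper_force: 0.0
```

```bash
python3 - <<'E'
from fit import *
import pickle
stat()
c=get_image("wrist"); pickle.dump(c,open("w6.pkl","wb")); precise(c); c2=cen+.8*e+1.2*np.cross(n,e)
prof(c,169,48,c2,10,26,"white"); prof(c,169,6,c2,56,68,"orange")
p=np.radians(169); d=np.cos(p)*e+np.sin(p)*np.cross(n,e); o=np.cross(n,d); ts=np.arange(-5,5.1,.5)
for r in(48,49,50,57,60):
    uv=proj(c,c2+(4 if r<54 else 6)*n+r*d+ts[:,None]*o).astype(np.float32)
    I=cv2.remap(c["img"],uv[None,:,0],uv[None,:,1],cv2.INTER_LINEAR)[0].astype(int)
    print(r,(I.min(1) if r<54 else I[:,0]-I[:,2]).tolist())
E
```

```text
t 20.075 phi(sgn1) 170.91 tilt err 0.3 pos [-0.1, 0.1, 166.6] q [-0.41  0.56 -0.17  1.35  0.61  1.47  2.49] F [ 0.4  0.4 -0.2] Tn 0.0 w 84.6 g 0.0
rim off [1.06 1.12] r 62.84 103 176
orange
   dir 168.82 centroid ang 169.15 r 62.6 n 3212 perp off 0.36
red
   dir -10.1 centroid ang -9.01 r 56.0 n 4132 perp off 1.06
white
   dir 168.92 centroid ang 168.87 r 16.5 n 4167 perp off -0.01
white dir 168.98 off@0 -0.02 ang@mid 168.93 res 0.05
orange dir 168.7 off@0 0.44 ang@mid 169.11 res 0.04
48 [110, 102, 104, 105, 114, 123, 133, 143, 150, 156, 157, 155, 152, 145, 138, 128, 117, 108, 102, 98, 97]
49 [125, 118, 116, 115, 118, 121, 126, 131, 135, 138, 139, 138, 137, 133, 129, 124, 119, 115, 112, 111, 110]
50 [129, 124, 121, 117, 118, 119, 120, 123, 124, 125, 126, 126, 126, 123, 121, 120, 119, 118, 117, 116, 116]
57 [1, 4, 9, 18, 28, 43, 59, 71, 84, 90, 94, 93, 88, 80, 68, 55, 40, 23, 16, 7, 4]
60 [-1, 3, 9, 20, 32, 46, 60, 73, 86, 91, 93, 91, 87, 79, 66, 55, 38, 25, 15, 6, 2]
```

Pointer and marker now agree to about 0.2° and the gripper is clear.

```bash
python3 -c "
from cell import ctrl
print(ctrl.finish_job())"
```

```text
the job is handed in; nothing more can be done
None
```

The knob was turned clockwise hard against its stop, then backed off until its pointer stood at the orange marker, within about 0.2° by the wrist camera. It was then released with the gripper clear, and the job was handed in at about 20 s.

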